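# Zero the bench ring gauge on its setting ring

## Task

Zero the bench ring gauge: slide the brass setting ring over the gauge's upright steel post until it sits fully home on the shoulder, and let go of it. Then take the orange-handled reset pin out of its wooden stand, reach its tip through the small hole in the gauge's top and hold the recessed red button all the way down; the job ends holding, so finish with the pin still gripped and the button still pressed. Leave the jar, the rivet tin and the roll of tape where they are.

Things in the scene. Friction and masses are not known exactly. Their poses are not given: they have to be found in the camera images.
- gauge: grey bench gauge, a block 110 (its x) x 200 (its y) x 42 mm high on the bench, fixed; origin at the centre of its underside, z up. The side facing its -x carries a dark display. On its top, 55 mm from the centre toward its -y, stands the steel post; 55 mm toward its +y is the button hole
- post_seat (a point): centre of the top face of the post's shoulder, a disc of 38 mm diameter and 8 mm height on the gauge's top; 50 mm above the bench. The ring's underside rests here when home
- post_top (a point): centre of the top of the post, 40 mm above post_seat, 90 mm above the bench. The post is 23 mm in diameter; its uppermost 10 mm taper to 14 mm
- hole_mouth (a point): centre of the mouth of the button hole in the gauge's top, 42 mm above the bench; upright round hole of 16 mm diameter, rimmed in black
- button_top (a point): centre of the top face of the red button in that hole; it moves with the button. Released it is 18 mm below hole_mouth; the button is 14.8 mm in diameter
- zero_button (a joint): travel of the red button, straight down: 0 released, 0.005 m fully down. Spring: starts to move at about 1.5 N, fully down at 6 N, comes back up when let go
- setting_ring: loose brass ring lying flat on the bench, 50 mm outer diameter, 26.6 mm bore, 22 mm high, about 150 g; origin at the centre of its underside, z along its axis
- pin_stand: fixed dark wooden block 70 x 70 x 50 mm, the reset pin stands in the 12 mm hole (47 mm deep) in its top; origin at the centre of its underside
- reset_pin: loose pin tool, upright in the stand: steel shank 7 mm in diameter, 45 mm long, below a round orange handle 20 mm in diameter, 70 mm long; about 80 g. Origin at the tip, z up along the handle: the handle runs from z = 45 to 115 mm, its lower end resting on the stand's top (tip 5 mm above the bench)
- pin_tip (a point): lower end of the pin's shank
- jar: small clear jar with a blue lid, 44 mm across, 54 mm high, loose bystander; origin at the centre of its underside
- rivet_tin: low round tin with a green lid, 65 mm across, 27 mm high, loose bystander; origin at the centre of its underside
- tape_roll: roll of brown tape, 90 mm across, 25 mm high, lying flat, loose bystander; origin at the centre of its underside
There are look-alikes about, which are no part of the job. Several things have the shape of the setting_ring; the one meant has the colours described above.

How it is judged:
On the way, in this order (a step that is already met when the one before it is completed fails the run):
1. the setting ring sits home on the post's shoulder, let go (horizontal distance between setting_ring and post_seat below 0.004 m and z of setting_ring in the frame of post_seat below 0.003 m and angle between setting_ring's own z axis and vertical below 0.1 rad and contact force between the fingers and setting_ring below 0.5 N), for 0.2 s.
2. the gripped pin has the button down for a second (value of joint zero_button above 0.0035 m and distance between pin_tip and button_top below 0.008 m and contact force between the fingers and reset_pin above 2 N), for 1 s.
At the end, for the whole second after the job is handed in: The ring sits on the shoulder (within 3 mm of fully home, around the post, level, untouched by the robot); the gripper holds the reset pin (over 2 N), its tip lies on the recessed button (within 8 mm of its centre, pushing over 2 N) and keeps it pressed at least 3.5 of its 5 mm (all of step 2 and contact force between reset_pin and gauge above 2 N and horizontal distance between setting_ring and post_seat below 0.004 m and z of setting_ring in the frame of post_seat below 0.003 m and angle between setting_ring's own z axis and vertical below 0.1 rad and contact force between the arm and setting_ring below 0.5 N); the arm keeps its last pose, push and grip.
It fails at once if the jar, tin or tape roll is moved more than 20 mm (distance of any of jar, rivet_tin, tape_roll from where it was at the start of the episode above 0.02 m).
It also fails if it takes over 64 s, if anything falls off the work surface, if the arm or the gripper's body presses on something with over 40 N, if the wrist force passes 120 N, or if a joint passes its speed limit or range.

## Robot

A 7-joint arm with a two-finger parallel gripper is mounted at the origin on a cart in front of the work surface, level with it; the furniture and walls round the work are solid. World frame = base frame: x ahead of the robot, y to its left, z up, the work surface at z = 0. Lengths are in m, angles in rad, forces in N, time in s.
With the tool pointing down it reaches from about 0.425 to 0.925 m from the base axis. Payload 6.8 kg.
Tool frame: the origin (TCP) lies at the very end of the fingers, on their centre line; the grasp point (between the pads) lies 19 mm behind it; z points along the fingers, y is the line along which they close (so a half turn about z gives the same grasp; the last joint's range is limited). The gripper opens to 85 mm and grips with 20 to 120 N. Pads are 22 mm wide; open, the fingers measure 114 mm over their backs; the gripper's body (76 mm by 85 mm) begins 54 mm behind the grasp point. The pads swing forward as they close: fully open they stand 13 mm farther back than shut.
Start: joints at [-1.238, 0.477, 0.022, 1.555, -0.011, 1.109, -0.083], TCP at [0.288, 0.61, 0.231] pointing down, gripper open.
Joint ranges: [-2.96, 2.96], [-0.34, 2.1], [-1.41, 1.46], [0.24, 2.44], [-1.37, 4.51], [0.17, 1.92], [-2.96, 2.96]. Speed limits (rad/s): [2.39, 2.39, 3.14, 3.14, 3.14, 3.14, 3.14].

## Interface

Orientations are given as a unit quaternion [w, x, y, z].
In Python, from station import monitor, eyes, bot gives the robot as it stands.
- The arm moves only by the tool hand_motion, called by a JSON object that holds its "op" and its "data", one argument or row to a line. Schema: {"type":"object","properties":{"ticks":{"type":"array","items":{"type":"array","items":{"type":"array","items":{"type":"number"},"minItems":5,"maxItems":5},"minItems":1,"maxItems":20},"minItems":1,"maxItems":1},"squeeze":{"type":"number"},"only":{"type":"string"},"quiet":{"type":"boolean"},"lines":{"type":"string"}},"required":["ticks"],"additionalProperties":false}. ticks is a list that holds a single list of rows (three levels of brackets), with 1 to 20 rows, each of 5 numbers: dx, dy, dz in shares of the most that a row can go, 1 being 50 mm, then a turn about the tool's z in normalised numbers (1 is 4 rad), then the opening from 0.0 (shut) to 1.0 (fully open); each row shifts and turns the commanded pose from where the row before left it, along the tool's axes as they then stand; what a row does not reach is not made up. A row lasts 1/10 s, in which the tool goes at most 0.05 m and 0.15 rad, less where a joint would pass 70% of its speed; a pose out of reach is approached as far as the arm can. The fingers move at their own pace and stop on an object; squeeze is the grip in N (left out, the last holds). Time passes only in rows, so rows that do not move let the fingers close. The tool returns the time, the measured TCP pose, the force, the opening and the grip force at its end. only (a regular expression) keeps the lines of the reply that match it, lines (a string "A,B") keeps lines A to B, and quiet returns only ok. Shift and turn numbers lie between -1 and 1, and a call with a number outside is refused. Input that does not fit is refused with a message, and nothing moves.
- monitor.get_obs(): the state, without advancing time (a new reading comes with each control period).
- eyes.read_camera(name): name is "scene" or "top"; returns the picture (400x640x3 uint8, blue, green, red); there is no depth.
- eyes.camera_info(name): a dict with "vertical_fov" (degrees; the focal length in pixels is half the picture's height over the tangent of half this angle, whatever the lens; pixels are square), "cx", "cy" (the principal point, pixels), "view" (4x4, takes a point from world to camera coordinates). Camera axes: x right, y up, looking along -z (the intrinsics and any distortion apply to the point x, -y, -z); pixel columns grow to the right and rows downward; lengths in m; the calibration is good to about 2 mm. A picture is of the moment at which its call begins. camera_info takes no time and is no camera call.
- bot.hand_in(): hands the job in; it is judged then, once.
The state is a dict: "t": time; "q": joint angles; "joint_vel": joint speeds; "joint_torque": joint torques, N m; "eef_pos": TCP position; "tool_rot": TCP orientation; "contact_force": force on the tool from outside, world axes, zero at the start; "torque": the same for the moment, N m; "gripper_width": opening from 0.0 (shut) to 1.0 (fully open); "grasp_force": force on a finger pad.
Only numpy, scipy, OpenCV 4.12 (cv2) and the standard library are available. Lean on these libraries where they do the work, as an engineer would, in place of code of your own. Each camera call takes 0.05 s, during which the arm holds its last target. There are 200 camera calls.

## Working session

There is one attempt and no reset: what is moved stays moved. The work goes in short steps, Python scripts to look and compute and a tool call to move; the robot and the scene stay as the last step left them, time stands still between calls to the robot, and variables do not carry over. Pictures are saved under pics/ and viewed, at most 10 in all, crops included, and the job is handed in when it is done.

```bash
ls; mkdir -p pics; python3 - <<'E'
from station import monitor, eyes, bot
import cv2
for n in("scene","top"):
    cv2.imwrite(f"pics/{n}0.png",eyes.read_camera(n)); i=eyes.camera_info(n); print(n,i)
o=monitor.get_obs();print(o)
E
```

```text
pics
scene {'vertical_fov': 49.61914204269875, 'cx': 315.30447460921556, 'cy': 191.441330859822, 'view': array([[-0.58933014, -0.80769628, -0.01779642,  0.48322455],
       [ 0.39380276, -0.30643012,  0.86661408, -0.22269577],
       [-0.70541433,  0.50371352,  0.49866153, -0.71571328],
       [ 0.        ,  0.        ,  0.        ,  1.        ]])}
top {'vertical_fov': 49.0061310756401, 'cx': 313.9950113623286, 'cy': 199.96067491770256, 'view': array([[-0.00891463, -0.9997748 ,  0.01925829,  0.19874338],
       [ 0.99613707, -0.0071964 ,  0.08751657, -0.49853329],
       [-0.08735827,  0.01996407,  0.99597689, -1.18198282],
       [ 0.        ,  0.        ,  0.        ,  1.        ]])}
{'t': 0.1, 'q': array([-1.23809179,  0.47774403,  0.02236404,  1.55632845, -0.01149735,
        1.10929934, -0.08306993]), 'joint_vel': array([-1.86960675e-03, -1.45971384e-03,  2.52509818e-05, -4.47271446e-03,
       -9.74296354e-04, -5.19265962e-04,  1.08680817e-03]), 'joint_torque': array([ 4.77562251e-03, -5.97754383e+01,  1.61401972e+00, -2.81957138e+01,
        1.29444149e-02,  5.00320471e-03,  2.99666647e-05]), 'eef_pos': array([0.28779915, 0.60999264, 0.23041571]), 'tool_rot': array([-1.15091511e-04,  2.18606236e-01,  9.75812806e-01, -8.17273524e-04]), 'contact_force': array([-0.05996525, -0.28627848,  0.21694245]), 'torque': array([ 0.01328515,  0.02016403, -0.00818095]), 'grasp_force': 0.0, 'gripper_width': 0.9966843119940677}
```

View pics/scene0.png

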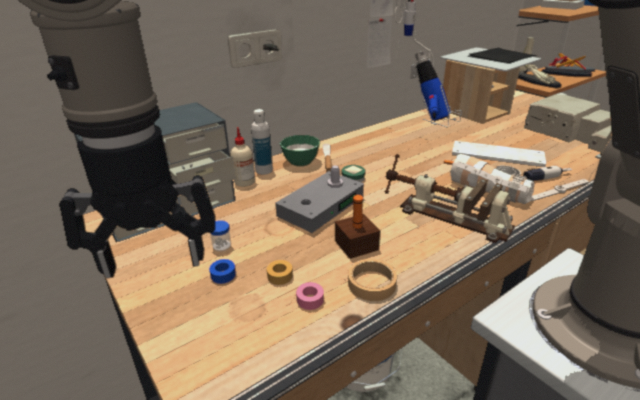

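View pics/top0.png

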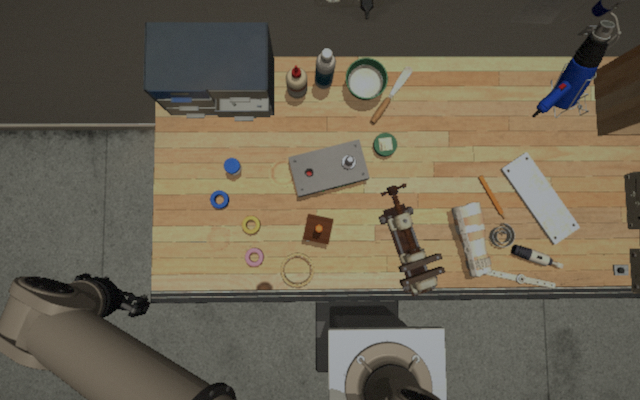

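Ring-shaped things: blue (scene 223,271 / top 220,200), brass-yellow (scene 280,271 / top 251,225), pink (scene 310,295 / top 255,257), and the tape roll (scene 372,280), which is far larger. The brass-yellow one fits the description. The gauge has its post at top (349,161) and hole at top (309,173). The pin is at top (319,229) / scene (358,212). I'll confirm with one enlarged crop and measure.

```bash
cat > h.py <<'E'
import numpy as np, cv2
from station import monitor, eyes, bot
I={n:eyes.camera_info(n) for n in("scene","top")}
def ray(n,uv):
    i=I[n]; f=200/np.tan(np.radians(i["vertical_fov"])/2)
    R=i["view"][:3,:3]; t=i["view"][:3,3]
    d=R.T@np.array([(uv[0]-i["cx"])/f,-(uv[1]-i["cy"])/f,-1]); return -R.T@t,d/np.linalg.norm(d)
def plane(n,uv,z):
    c,d=ray(n,uv); return c+d*(z-c[2])/d[2]
def tri(a,b):
    c1,d1=ray("scene",a); c2,d2=ray("top",b)
    s=np.linalg.lstsq(np.c_[d1,-d2],c2-c1,rcond=None)[0]
    p,q=c1+s[0]*d1,c2+s[1]*d2; return (p+q)/2,np.linalg.norm(p-q)
def proj(n,p):
    i=I[n]; f=200/np.tan(np.radians(i["vertical_fov"])/2)
    x=i["view"][:3,:3]@p+i["view"][:3,3]; return np.array([i["cx"]-f*x[0]/x[2],i["cy"]+f*x[1]/x[2]])
def blobs(n,img,lo,hi,box,amin=15):
    m=cv2.inRange(cv2.cvtColor(img,cv2.COLOR_BGR2HSV),np.array(lo),np.array(hi)); k=np.zeros_like(m); x0,y0,x1,y1=box; k[y0:y1,x0:x1]=m[y0:y1,x0:x1]
    cs,_=cv2.findContours(k,cv2.RETR_EXTERNAL,cv2.CHAIN_APPROX_NONE)
    return sorted([c for c in cs if cv2.contourArea(c)>=amin],key=cv2.contourArea,reverse=True)
E
python3 - <<'E'
from h import *
s=cv2.imread("pics/scene0.png");t=cv2.imread("pics/top0.png")
a=cv2.resize(s[155:315,195:395],None,fx=4,fy=4,interpolation=2)[:, :800]
b=cv2.resize(t[130:290,200:400],None,fx=4,fy=4,interpolation=2)
cv2.imwrite("pics/cs.png",a[:600]);cv2.imwrite("pics/ct.png",b[:600])
hs=lambda im,u,v:cv2.cvtColor(im[v-1:v+2,u-1:u+2],cv2.COLOR_BGR2HSV).reshape(-1,3).mean(0).round()
print(hs(s,280,278),hs(t,243,225),hs(s,358,212),hs(t,319,229),hs(t,309,173),hs(s,305,202),hs(t,300,160),hs(t,230,225))
E
```

```text
[ 17. 159. 108.] [ 24. 127. 161.] [ 11. 210. 107.] [ 18. 159. 159.] [  2. 166. 148.] [24. 12. 62.] [ 19.  21. 121.] [ 20.  89. 153.]
```

View pics/cs.png

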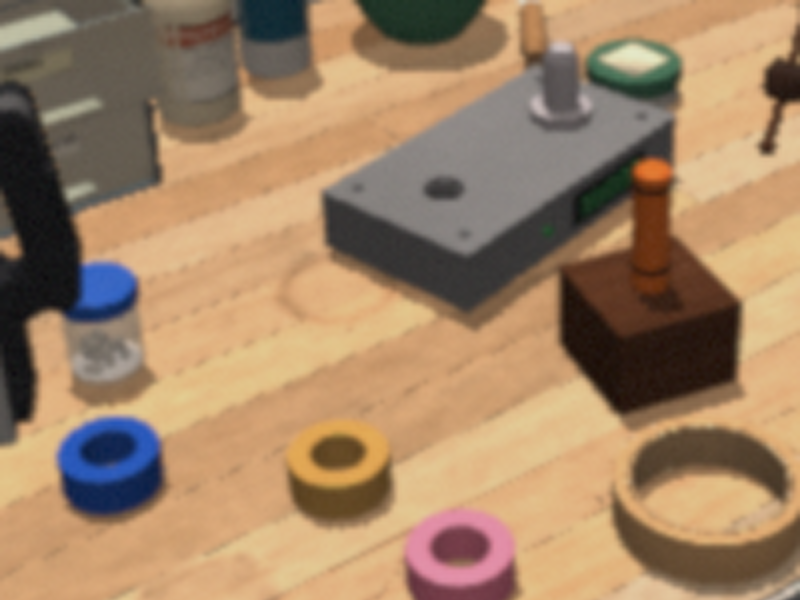

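View pics/ct.png

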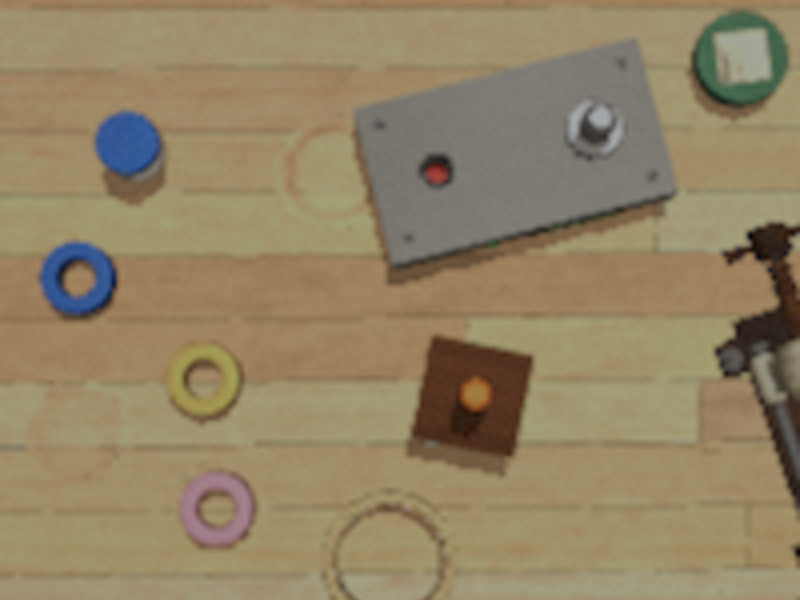

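Crops confirm the brass ring (scene crop 339,454 / top crop 204,380). They also show the hole with the red button (437,171), post top (600,119), and pin handle (476,393).

```bash
python3 - <<'E'
from h import *
S=lambda x,y:((x+.5)/4-.5+195,(y+.5)/4-.5+155)
T=lambda x,y:((x+.5)/4-.5+200,(y+.5)/4-.5+130)
np.set_printoptions(precision=4,suppress=True)
P={"ring_top":((339,454),(204,380)),"pin_top":((652,172),(476,393)),"hole":((444,187),(437,171)),"post_top":((561,48),(600,119)),"shoulder":((561,106),(595,129)),
"bluering":((110,450),(78,279)),"pink":((460,545),(217,509)),"lid":((634,67),(741,57)),"jar":((102,288),(129,143)),
"g_nearleft":((325,195),(357,109)),"g_nearright":((465,254),(389,265)),"g_farR":((672,120),(674,188)),
"st1":((561,268),(432,336)),"st2":((625,334),(415,437)),"st3":((738,300),(513,457)),"st4":((676,236),(532,355))}
for k,(a,b) in P.items():
    p,e=tri(S(*a),T(*b)); print(k,p,"gap",round(e,4))
for n in ("scene","top"):
    pass
s=cv2.imread("pics/scene0.png");t=cv2.imread("pics/top0.png")
# refine: ring & pin masks in both
for nm,im,box,lo,hi in (("ring s",s,(262,255,298,290),(12,120,60),(24,255,255)),("ring t",t,(238,210,264,240),(21,120,90),(32,255,255)),
  ("pin t",t,(310,220,328,236),(8,140,120),(22,255,255)),("hole t",t,(300,165,318,182),(0,80,60),(10,255,255)),("tape t",t,(275,250,320,290),(15,60,50),(30,255,255))):
    for c in blobs(nm,im,lo,hi,box,6)[:2]: print(nm,cv2.minEnclosingCircle(c),cv2.contourArea(c))
# projected gripper check
print("tcp proj",proj("scene",monitor.get_obs()["eef_pos"]),proj("top",monitor.get_obs()["eef_pos"]))
E
```

```text
ring_top [0.4337 0.367  0.0207] gap 0.0011
pin_top [0.4209 0.1852 0.117 ] gap 0.0014
hole [0.5724 0.2079 0.0441] gap 0.0012
post_top [0.599  0.1018 0.0898] gap 0.0015
shoulder [0.5995 0.1011 0.0496] gap 0.0014
bluering [0.5033 0.4531 0.0205] gap 0.0009
pink [0.3468 0.3579 0.022 ] gap 0.001
lid [ 0.6542 -0.0045  0.0207] gap 0.0025
jar [0.5912 0.413  0.0501] gap 0.0034
g_nearleft [0.6162 0.2617 0.0378] gap 0.0016
g_nearright [0.5084 0.2399 0.0446] gap 0.0029
g_farR [0.56   0.0462 0.0383] gap 0.0033
st1 [0.4604 0.2117 0.0495] gap 0.0022
st2 [0.3937 0.2238 0.0507] gap 0.0016
st3 [0.3803 0.1595 0.0511] gap 0.0004
st4 [0.4466 0.1447 0.0501] gap 0.0039
ring s ((279.216552734375, 271.0318603515625), 14.36113452911377) 550.5
ring t ((250.63043212890625, 224.36956787109375), 9.022497177124023) 232.5
pin t ((318.5, 227.6999969482422), 3.733731985092163) 36.0
hole t ((308.5, 173.5), 2.9155757427215576) 17.5
tape t ((297.0, 269.5), 29.39822769165039) 1683.5
tcp proj [155.7097 275.6052] [127.9966 289.0741]
```

Heights agree with the text: ring 21 mm, stand 50, shoulder 50, post 90, hole 44. The post–hole distance is 109.7 mm. Now the moves.

```bash
cat > go.py <<'E'
import sys,numpy as np
from scipy.spatial.transform import Rotation as R
from station import monitor
o=monitor.get_obs();q=o["tool_rot"];r=R.from_quat([q[1],q[2],q[3],q[0]])
p=np.array([float(x) for x in sys.argv[1:4]]);y=r.as_matrix()[:,1]
np.set_printoptions(precision=4,suppress=True)
print("t",o["t"],"tcp",o["eef_pos"],"tool delta",r.inv().apply(p-o["eef_pos"]),"ydir",np.degrees(np.arctan2(y[1],y[0])),"z",r.as_matrix()[:,2],"w",o["gripper_width"],"F",o["contact_force"],"g",o["grasp_force"])
E
python3 go.py 0.4337 0.367 0.08
```

```text
t 0.1 tcp [0.2878 0.61   0.2304] tool delta [-0.2356 -0.1573  0.1507] ydir 64.74561758761735 z [-0.0006 -0.0015 -1.    ] w 0.9966843119940677 F [-0.06   -0.2863  0.2169] g 0.0
```

Careful with the scale: shifts go in shares of 50 mm and turns go in shares of 4 rad. That gives: 0.03 m is 0.6, -0.02 m is -0.4.

{"op": "hand_motion", "data": {
  "ticks": [
    [[-0.4,-0.26,0,0,0.8],[-0.4,-0.26,0,0,0.8],[-0.4,-0.26,0,0,0.8],[-0.4,-0.26,0,0,0.8],[-0.4,-0.26,0,0,0.8],[-0.4,-0.26,0,0,0.8],[-0.4,-0.26,0,0,0.8],[-0.4,-0.26,0,0,0.8],[-0.4,-0.26,0,0,0.8],[-0.4,-0.26,0,0,0.8],[-0.4,-0.26,0,0,0.8],[-0.312,-0.286,0,0,0.8],[0,0,0.6,0,0.8],[0,0,0.6,0,0.8],[0,0,0.6,0,0.8],[0,0,0.6,0,0.8],[0,0,0.6,0,0.8],[0,0,0,0,0.8],[0,0,0,0,0.8]]
  ],
  "squeeze": 40
}}

```text
t: 2.0
eef_pos: [0.4339, 0.3675, 0.0813]
tool_rot: [-0.0, 0.219, 0.976, -0.001]
contact_force: [0.9, 0.7, 0.2]
gripper_width: 0.803
grasp_force: 0.0
```

```bash
python3 go.py 0.4337 0.367 0.004
```

```text
t 2.0 tcp [0.4339 0.3675 0.0813] tool delta [-0.0001 -0.0004  0.0773] ydir 64.73534981130697 z [-0.0008 -0.001  -1.    ] w 0.8026527517779204 F [0.9013 0.6969 0.1689] g 0.0
```

In the tool's units: 0.02 m is 0.4, 0.01 m is 0.2.

{"op": "hand_motion", "data": {
  "ticks": [
    [[0,0,0.4,0,0.8],[0,0,0.4,0,0.8],[0,0,0.4,0,0.8],[0,0,0.2,0,0.8],[0,0,0.16,0,0.8],[0,0,0,0,0.8],[0,0,0,0,0.5],[0,0,0,0,0.5],[0,0,0,0,0.5],[0,0,0,0,0.5],[0,0,0,0,0.5],[0,0,0,0,0.5]]
  ],
  "squeeze": 40
}}

```text
t: 3.2
eef_pos: [0.4346, 0.3683, 0.0047]
tool_rot: [0.0, 0.219, 0.976, 0.001]
contact_force: [-1.2, -1.7, 5.5]
gripper_width: 0.568
grasp_force: 40.9
```

```bash
python3 -c "
from h import *
cv2.imwrite('pics/g1.png',cv2.resize(eyes.read_camera('scene')[190:310,210:370],None,fx=4,fy=4))"
```

```text
(no output)
```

View pics/g1.png

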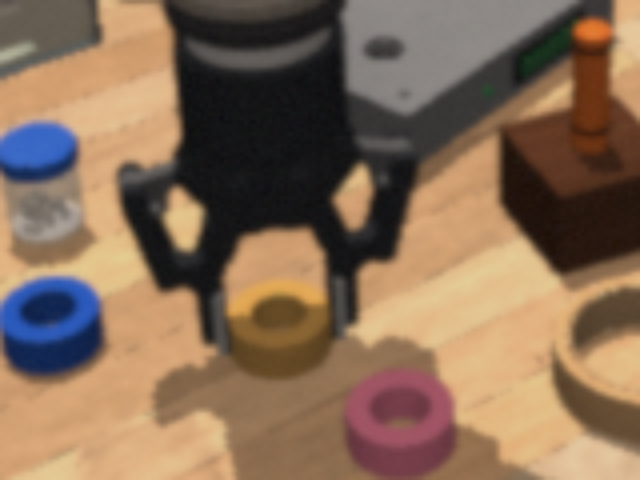

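The ring (crop 278,325) sits between the pads, gripped at 41 N with opening 0.568 (48–50 mm). Next: lift, carry beside the post, then measure ring against post in the same pictures.

In the tool's units: -0.03 m is -0.6, -0.02 m is -0.4.

{"op": "hand_motion", "data": {
  "ticks": [
    [[0,0,-0.4,0,0.5],[0,0,-0.6,0,0.5],[0,0,-0.6,0,0.5],[0,0,-0.6,0,0.5],[0,0,-0.6,0,0.5],[0,0,-0.2,0,0.5],[0,0,0,0,0.5]]
  ],
  "squeeze": 60
}}

```text
t: 3.95
eef_pos: [0.4347, 0.3684, 0.1549]
tool_rot: [0.001, 0.219, 0.976, 0.002]
contact_force: [-0.4, -0.7, -1.2]
gripper_width: 0.558
grasp_force: 62.0
```

```bash
python3 go.py 0.5993 0.1014 0.13
```

```text
t 3.95 tcp [0.4347 0.3684 0.1549] tool delta [-0.2628 -0.1713  0.0246] ydir 64.73603362273387 z [ 0.0024  0.0026 -1.    ] w 0.557897492542157 F [-0.3797 -0.7145 -1.2133] g 62.02263280749321
```

In the tool's units: -0.0219 m is -0.438, -0.0143 m is -0.286.

{"op": "hand_motion", "data": {
  "ticks": [
    [[-0.438,-0.286,0,0,0.5],[-0.438,-0.286,0,0,0.5],[-0.438,-0.286,0,0,0.5],[-0.438,-0.286,0,0,0.5],[-0.438,-0.286,0,0,0.5],[-0.438,-0.286,0,0,0.5],[-0.438,-0.286,0,0,0.5],[-0.438,-0.286,0,0,0.5],[-0.438,-0.286,0,0,0.5],[-0.438,-0.286,0,0,0.5],[-0.438,-0.286,0,0,0.5],[-0.438,-0.286,0,0,0.5],[0,0,0,0,0.5],[0,0,0,0,0.5],[0,0,0,0,0.5]]
  ],
  "squeeze": 60
}}

```text
t: 5.45
eef_pos: [0.5973, 0.1014, 0.152]
tool_rot: [-0.001, 0.218, 0.976, -0.0]
contact_force: [-0.8, 0.6, -0.2]
gripper_width: 0.561
grasp_force: 62.0
```

```bash
python3 go.py 0.5993 0.1014 0.13; python3 -c "
from h import *
im=eyes.read_camera('scene'); cv2.imwrite('pics/g2full.png',im)
cv2.imwrite('pics/g2.png',cv2.resize(im[110:210,285:395],None,fx=6,fy=6,interpolation=2))"
```

```text
t 5.45 tcp [0.5973 0.1014 0.152 ] tool delta [-0.0019  0.0009  0.022 ] ydir 64.82066616740788 z [-0.0023  0.0001 -1.    ] w 0.5612341377741812 F [-0.7935  0.5873 -0.2391] g 62.00994595885277
```

View pics/g2.png

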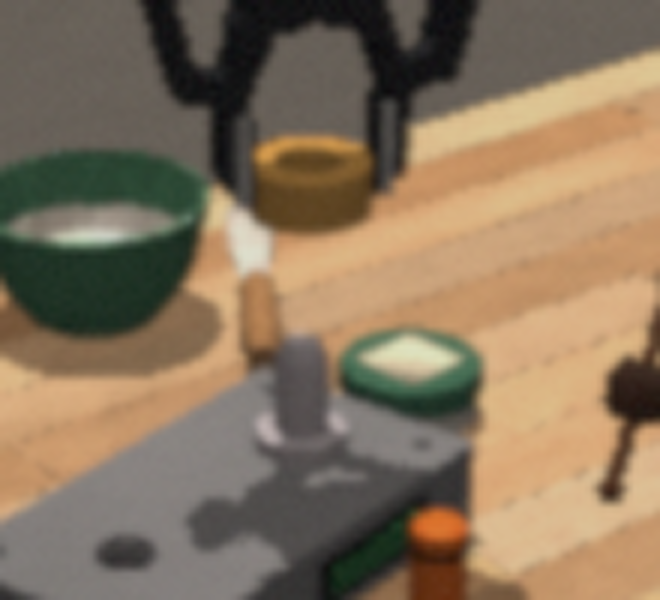

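The ring (crop 253–374 by 137–228) hangs level above the post (crop 301,340–435). I'll compute the ring's offset from the TCP.

```bash
python3 - <<'E'
from h import *
np.set_printoptions(precision=4,suppress=True)
C=lambda x,y:((x+.5)/6-.5+285,(y+.5)/6-.5+110)
im=cv2.imread("pics/g2full.png")
c=blobs("s",im,(10,110,30),(26,255,255),(320,128,352,152),30)[0]
x,y,w,h=cv2.boundingRect(c); uv=(x+(w-1)/2,y+(h-1)/2); print("bbox",x,y,w,h,uv,C(313.5,182.5))
for u in (uv,C(313.5,182.5)): print("ring mid at z .158:",plane("scene",u,.158))
print("predicted for ring at tcp:",proj("scene",np.array([.5973,.1014,.158])))
print("shoulder",plane("scene",C(301,425),.05), "post top",plane("scene",C(301,342),.09), "expected px shoulder",(np.array(proj("scene",np.array([.5993,.1014,.05])))-[285,110])*6)
# first picture: same measure of ring on bench
s=cv2.imread("pics/scene0.png");c=blobs("s",s,(12,120,60),(24,255,255),(262,255,298,290))[0]
x,y,w,h=cv2.boundingRect(c);print("ring0 mid",plane("scene",(x+(w-1)/2,y+(h-1)/2),.011))
E
```

```text
bbox 327 133 25 19 (339.0, 142.0) (336.8333333333333, 140.0)
ring mid at z .158: [0.5855 0.0998 0.158 ]
ring mid at z .158: [0.5978 0.0964 0.158 ]
predicted for ring at tcp: [335.2814 140.5919]
shoulder [0.6015 0.099  0.05  ] post top [0.5985 0.1016 0.09  ] expected px shoulder [297.2695 426.1756]
ring0 mid [0.4355 0.3668 0.011 ]
```

```bash
python3 - <<'E'
from h import *
np.set_printoptions(precision=4,suppress=True,linewidth=200)
im=cv2.imread("pics/g2full.png"); h=cv2.cvtColor(im,cv2.COLOR_BGR2HSV)
for v in (139,141,143): print(v,"S",h[v,322:352,1],"V",h[v,322:352,2])
print("post V",h[172,328:344,2],h[176,328:344,2])
P=np.array
print("ring@tcp",proj("scene",P([.5973,.1014,.158])),"post(.5993,.1014) at z=.07",proj("scene",P([.5993,.1014,.07])))
print("g1: ring@tcp",proj("scene",P([.4346,.3683,.011])),"first ring",proj("scene",P([.4337,.367,.011])))
s=cv2.imread("pics/scene0.png");hs=cv2.cvtColor(s,cv2.COLOR_BGR2HSV)
print("ring0 row275",hs[275,262:300,1])
E
```

```text
139 S [ 10   8  14  17  34 112 160 161 164 161 166 164 162 158 162 160 164 162 162 161 160 163 162 161 160 112  28  36  75 117] V [ 25  34  53  76  74  75 102 117 121 125 123 121 124 124 123 123 121 123 124 125 123 119 112  98  78  50  55  77  95 124]
141 S [ 90  65  28  21  31 100 163 156 167 160 161 154 168 163 165 164 159 156 166 158 162 160 159 162 156 120  80  83 107 123] V [113  67  63  74  73  64  78  88  90  94  98 101 100 103 105 104 104 103 100 100  96  94  90  85  77  64  83 107 148 188]
143 S [ 87  80  58  29  38 104 159 169 161 158 163 164 162 165 162 165 167 158 160 160 164 163 167 156 138 127 125 125 125 127] V [205 175 118  87  74  66  80  86  90  92  91  92  93  94  93  93  93  95  94  94  92  89  87  90 113 154 179 187 190 195]
post V [127 124 106  85  82  83  86  88  89  89  91 115 138 109  76  90] [133 125 106  85  80  84  86  87  88  84  85 102 130 135 120 102]
ring@tcp [335.2814 140.5919] post(.5993,.1014) at z=.07 [334.5809 173.8057]
g1: ring@tcp [278.5763 272.0474] first ring [279.3997 272.0226]
ring0 row275 [112 112 114 113 117 128 152 170 165 162 161 160 158 158 159 159 158 159 159 159 161 158 159 161 160 163 157 160 167 153 120 103  98  93  92  95  95  97]
```

In picture coordinates the ring centre is at column 337.0 and the post at 334.6. The ring appears about 2 px to the right of what the TCP predicts, so the camera and robot frames are slightly offset. I'll servo ring against post directly, coming lower first.

In the tool's units: 0.02 m is 0.4, 0.005 m is 0.1.

{"op": "hand_motion", "data": {
  "ticks": [
    [[-0.02,0.1,0,0,0.5],[0,0,0.4,0,0.5],[0,0,0.4,0,0.5],[0,0,0.16,0,0.5],[0,0,0,0,0.5],[0,0,0,0,0.5],[0,0,0,0,0.5]]
  ],
  "squeeze": 60
}}

```text
t: 6.2
eef_pos: [0.6022, 0.1048, 0.1064]
tool_rot: [0.001, 0.219, 0.976, 0.0]
contact_force: [0.2, -0.3, -1.0]
gripper_width: 0.563
grasp_force: 62.0
```

```bash
python3 - <<'E'
from h import *
np.set_printoptions(precision=4,suppress=True,linewidth=200)
ims=[eyes.read_camera('scene').astype(float) for _ in range(4)]
im=np.mean(ims,0).astype(np.uint8); cv2.imwrite("pics/g3full.png",im)
cv2.imwrite('pics/g3.png',cv2.resize(im[130:200,300:370],None,fx=8,fy=8,interpolation=2))
h=cv2.cvtColor(im,cv2.COLOR_BGR2HSV); o=monitor.get_obs(); p=o["eef_pos"]; print(p,o["tool_rot"],o["contact_force"])
for v in range(156,166,2): print(v,"S",h[v,320:352,1])
for v in (174,177): print("post V",h[v,326:344,2])
print("ring pred",proj("scene",p+[0,0,.006]),"target",proj("scene",np.array([.5993,.1014,p[2]+.006])))
E
```

```text
[0.6018 0.1046 0.1059] [0.0005 0.2186 0.9758 0.0003] [ 0.8171  0.1865 -0.86  ]
156 S [ 27  14  17  25  64 139 161 163 161 163 161 164 161 164 162 159 161 164 160 163 163 161 162 161 141  34  24  41  85  98  99 101]
158 S [ 95  31  17  18  42 122 163 165 161 162 163 161 162 162 161 163 160 161 163 163 161 163 163 162 132  51  48  81  98 100 100  99]
160 S [102  86  51  27  42 122 157 161 164 165 161 159 160 164 165 162 166 162 163 165 161 158 155 139 112 101  97  99 101 103 103 104]
162 S [106 101  95  98 111 144 162 161 163 163 164 162 165 163 167 160 165 162 161 165 164 162 151 126 111 106 108 111 114 117 118 118]
164 S [104 105 103 104 108 124 153 157 160 159 162 162 157 161 158 161 158 160 159 157 150 140 130 123 119 116 114 111 109 109 107 101]
post V [134 130 121 108  92  81  80  84  85  87  87  87  87 107 132 118  68  52]
post V [135 134 134 128 111  86  80  83  84  86  86  86  85 101 129 134 131 127]
ring pred [332.9519 158.2042] target [334.6587 158.2082]
```

View pics/g3.png

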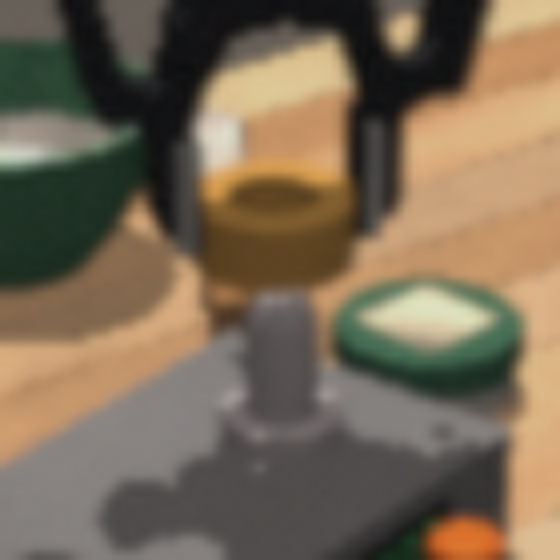

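The ring column (334.6) now matches the post column (334.7) and the depth agrees to about 1 mm. The picture shows the ring level, just above the post. I'll lower it and watch the force.

In the tool's units: 0.005 m is 0.1.

{"op": "hand_motion", "data": {
  "ticks": [
    [[0,0,0.1,0,0.5],[0,0,0.1,0,0.5],[0,0,0.1,0,0.5],[0,0,0,0,0.5],[0,0,0,0,0.5]]
  ]
}}

```text
t: 6.9
eef_pos: [0.6013, 0.1044, 0.0899]
tool_rot: [-0.0, 0.219, 0.976, -0.0]
contact_force: [0.5, 0.5, -2.1]
gripper_width: 0.56
grasp_force: 62.0
```

{"op": "hand_motion", "data": {
  "ticks": [
    [[0,0,0.1,0,0.5],[0,0,0.1,0,0.5],[0,0,0,0,0.5],[0,0,0,0,0.5]]
  ]
}}

```text
t: 7.3
eef_pos: [0.601, 0.104, 0.0798]
tool_rot: [-0.001, 0.219, 0.976, -0.0]
contact_force: [-1.1, -1.7, -2.1]
gripper_width: 0.563
grasp_force: 62.1
```

In the tool's units: 0.005 m is 0.1.

{"op": "hand_motion", "data": {
  "ticks": [
    [[0,0,0.1,0,0.5],[0,0,0.1,0,0.5],[0,0,0.1,0,0.5],[0,0,0,0,0.5],[0,0,0,0,0.5]]
  ]
}}

```text
t: 7.8
eef_pos: [0.601, 0.1039, 0.0647]
tool_rot: [-0.0, 0.219, 0.976, -0.0]
contact_force: [-1.2, -3.7, -3.0]
gripper_width: 0.562
grasp_force: 62.1
```

{"op": "hand_motion", "data": {
  "ticks": [
    [[0,0,0.08,0,0.5],[0,0,0.08,0,0.5],[0,0,0.04,0,0.5],[0,0,0,0,0.5],[0,0,0,0,0.5]]
  ]
}}

```text
t: 8.3
eef_pos: [0.6014, 0.1039, 0.0551]
tool_rot: [0.0, 0.219, 0.976, -0.0]
contact_force: [-0.6, -4.6, -2.3]
gripper_width: 0.56
grasp_force: 62.2
```

Nearly home (expected TCP about 0.0545). Seat it, then open.

In the tool's units: 0.001 m is 0.02.

{"op": "hand_motion", "data": {
  "ticks": [
    [[0,0,0.02,0,0.5],[0,0,0.02,0,0.5],[0,0,0,0,0.5],[0,0,0,0,0.5]]
  ]
}}

```text
t: 8.7
eef_pos: [0.6015, 0.1039, 0.0548]
tool_rot: [0.0, 0.219, 0.976, -0.0]
contact_force: [-5.8, -5.9, 12.3]
gripper_width: 0.561
grasp_force: 63.6
```

{"op": "hand_motion", "data": {
  "ticks": [
    [[0,0,0,0,0.8],[0,0,0,0,0.8],[0,0,0,0,0.8],[0,0,0,0,0.8],[0,0,0,0,0.8],[0,0,-0.4,0,0.8],[0,0,-0.8,0,0.8],[0,0,-0.8,0,0.8],[0,0,-0.8,0,0.8],[0,0,0,0,0.8],[0,0,0,0,0.8]]
  ]
}}

```text
t: 9.8
eef_pos: [0.602, 0.1047, 0.1942]
tool_rot: [0.001, 0.219, 0.976, 0.001]
contact_force: [-0.5, -0.0, -0.8]
gripper_width: 0.801
grasp_force: 0.0
```

```bash
python3 go.py 0.4209 0.1852 0.2;python3 -c "
from h import *
im=eyes.read_camera('scene'); cv2.imwrite('pics/g4.png',cv2.resize(im[150:260,270:390],None,fx=5,fy=5,interpolation=2))"
```

```text
t 9.8 tcp [0.602  0.1047 0.1942] tool delta [ 0.1981 -0.0045 -0.0061] ydir 64.74848951554148 z [ 0.0021  0.0009 -1.    ] w 0.8012546341778678 F [-0.509  -0.0299 -0.7853] g 0.0
```

View pics/g4.png

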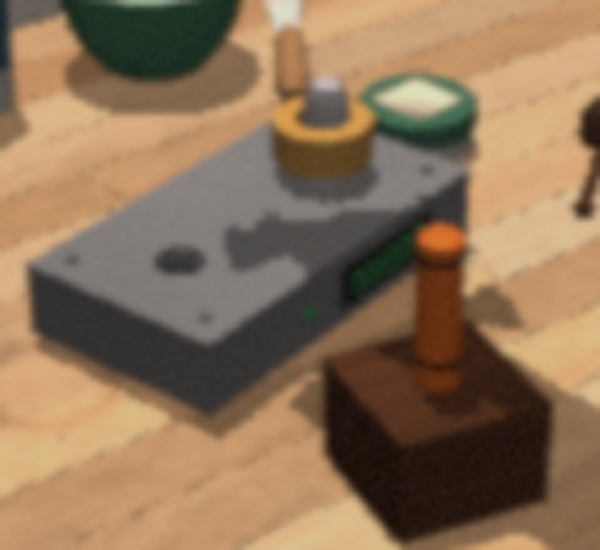

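The ring sits home and level on the shoulder (crop 323,135; post top sticks out at 327,95). It seated with 12 N and has been released. Robot minus camera offset is about (+2.2, +2.5) mm, so the pin is at about (0.4227, 0.1875) and the hole at about (0.5746, 0.2104).

In the tool's units: 0.02 m is 0.4, 0.0174 m is 0.348.

{"op": "hand_motion", "data": {
  "ticks": [
    [[0.4,0,0,0,0.8],[0.4,0,0,0,0.8],[0.4,0,0,0,0.8],[0.4,0,0,0,0.8],[0.4,0,0,0,0.8],[0.4,0,0,0,0.8],[0.4,0,0,0,0.8],[0.4,0,0,0,0.8],[0.4,0,0,0,0.8],[0.348,-0.04,0,0,0.8],[0,0,0,0,0.8],[0,0,0,0,0.8]]
  ]
}}

```text
t: 11.05
eef_pos: [0.4217, 0.1865, 0.1924]
tool_rot: [-0.001, 0.218, 0.976, -0.001]
contact_force: [-0.9, -0.0, -0.8]
gripper_width: 0.798
grasp_force: 0.0
```

```bash
python3 go.py 0.4227 0.1875 0.075
```

```text
t 11.05 tcp [0.4217 0.1865 0.1924] tool delta [-0.0006  0.0015  0.1174] ydir 64.77868711547355 z [-0.0014 -0.0011 -1.    ] w 0.7980619989285755 F [-0.9129 -0.0211 -0.7536] g 0.0
```

In the tool's units: 0.02 m is 0.4, 0.017 m is 0.34.

{"op": "hand_motion", "data": {
  "ticks": [
    [[0,0.02,0.4,0,0.8],[0,0,0.4,0,0.8],[0,0,0.4,0,0.8],[0,0,0.4,0,0.8],[0,0,0.4,0,0.8],[0,0,0.34,0,0.8],[0,0,0,0,0.8],[0,0,0,0,0.15],[0,0,0,0,0.15],[0,0,0,0,0.15],[0,0,0,0,0.15],[0,0,0,0,0.15],[0,0,0,0,0.15],[0,0,0,0,0.15],[0,0,0,0,0.15]]
  ],
  "squeeze": 60
}}

```text
t: 12.55
eef_pos: [0.4231, 0.1879, 0.0771]
tool_rot: [0.001, 0.219, 0.976, 0.0]
contact_force: [-1.5, -1.0, 6.8]
gripper_width: 0.218
grasp_force: 58.4
```

Gripped (opening 0.218 ≈ 19 mm). Lift 90 mm, then carry beside the hole and measure the shank.

In the tool's units: -0.02 m is -0.4, -0.01 m is -0.2.

{"op": "hand_motion", "data": {
  "ticks": [
    [[0,0,-0.2,0,0.1],[0,0,-0.4,0,0.1],[0,0,-0.4,0,0.1],[0,0,-0.4,0,0.1],[0,0,-0.4,0,0.1],[0,0,0,0,0.1],[0,0,0,0,0.1]]
  ],
  "squeeze": 80
}}

```text
t: 13.25
eef_pos: [0.4225, 0.1879, 0.1667]
tool_rot: [0.0, 0.219, 0.976, 0.0]
contact_force: [-0.5, 0.6, -0.5]
gripper_width: 0.213
grasp_force: 78.0
```

```bash
python3 go.py 0.5746 0.2104 0.15
```

```text
t 13.25 tcp [0.4225 0.1879 0.1667] tool delta [-0.128   0.0852  0.0169] ydir 64.75705443326628 z [ 0.0009  0.0007 -1.    ] w 0.21339793270849455 F [-0.5022  0.6271 -0.5416] g 78.01020741462708
```

In the tool's units: -0.016 m is -0.32, 0.015 m is 0.3.

{"op": "hand_motion", "data": {
  "ticks": [
    [[-0.32,0.212,0,0,0.1],[-0.32,0.212,0,0,0.1],[-0.32,0.212,0,0,0.1],[-0.32,0.212,0,0,0.1],[-0.32,0.212,0,0,0.1],[-0.32,0.212,0,0,0.1],[-0.32,0.212,0,0,0.1],[-0.32,0.212,0,0,0.1],[0,0,0.3,0,0.1],[0,0,0.3,0,0.1],[0,0,0,0,0.1],[0,0,0,0,0.1],[0,0,0,0,0.1]]
  ],
  "squeeze": 80
}}

```text
t: 14.55
eef_pos: [0.5741, 0.21, 0.1365]
tool_rot: [-0.0, 0.219, 0.976, 0.0]
contact_force: [0.3, -0.1, -0.7]
gripper_width: 0.214
grasp_force: 78.1
```

```bash
python3 go.py 0.5746 0.2104 0.15; python3 -c "
from h import *
im=np.mean([eyes.read_camera('scene').astype(float) for _ in range(3)],0).astype(np.uint8); cv2.imwrite('pics/g5full.png',im); cv2.imwrite('pics/g5.png',cv2.resize(im[130:230,260:350],None,fx=6,fy=6,interpolation=2))"
```

```text
t 14.55 tcp [0.5741 0.21   0.1365] tool delta [-0.0003  0.0006 -0.0135] ydir 64.75591849833651 z [-0.0001  0.0002 -1.    ] w 0.21410537652272332 F [ 0.3188 -0.081  -0.659 ] g 78.06760042905807
```

View pics/g5.png

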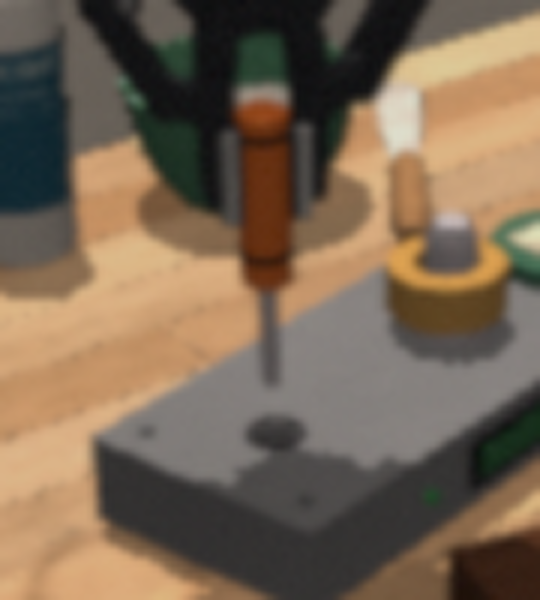

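The tip is at crop (270,384) and the hole mouth at (276,433); the ring is still home on the post.

```bash
python3 - <<'E'
from h import *
np.set_printoptions(precision=4,suppress=True)
C=lambda x,y:((x+.5)/6-.5+260,(y+.5)/6-.5+130)
h=plane("scene",C(276,433),.042); t=plane("scene",C(270,384),.0645)
print("hole",h,"tip",t,"diff",h-t,"toptip if vertical",plane("scene",C(263,112),.178))
p=np.array([.5741,.21,0]);print((np.array(proj("scene",h+[0,0,.0225]))-[260,130]+.5)*6-.5)
E
python3 -c "
from h import *
im=np.mean([eyes.read_camera('top').astype(float) for _ in range(3)],0).astype(np.uint8)
cv2.imwrite('pics/t5.png',im)"
```

```text
hole [0.5736 0.2065 0.042 ] tip [0.5735 0.2086 0.0645] diff [ 0.0001 -0.002  -0.0225] toptip if vertical [0.5709 0.2092 0.178 ]
[274.2788 382.2712]
```

In the tool's units: 0.01 m is 0.2, -0.002 m is -0.04.

{"op": "hand_motion", "data": {
  "ticks": [
    [[-0.02,-0.04,0,0,0.1],[0,0,0.2,0,0.1],[0,0,0.2,0,0.1],[0,0,0.16,0,0.1],[0,0,0.1,0,0.1],[0,0,0.06,0,0.1],[0,0,0,0,0.1],[0,0,0,0,0.1]]
  ],
  "squeeze": 100
}}

```text
t: 15.65
eef_pos: [0.5747, 0.2077, 0.1004]
tool_rot: [0.0, 0.219, 0.976, 0.0]
contact_force: [0.5, -0.8, 0.0]
gripper_width: 0.208
grasp_force: 97.5
```

{"op": "hand_motion", "data": {
  "ticks": [
    [[0,0,0.06,0,0.1],[0,0,0.04,0,0.1],[0,0,0,0,0.1],[0,0,0,0,0.1],[0,0,0,0,0.1]]
  ]
}}

```text
t: 16.15
eef_pos: [0.5748, 0.2078, 0.0956]
tool_rot: [0.0, 0.219, 0.976, 0.0]
contact_force: [0.2, 0.4, 1.1]
gripper_width: 0.208
grasp_force: 97.6
```

In the tool's units: 0.002 m is 0.04, 0.001 m is 0.02.

{"op": "hand_motion", "data": {
  "ticks": [
    [[0,0,0.04,0,0.1],[0,0,0.02,0,0.1],[0,0,0,0,0.1],[0,0,0,0,0.1]]
  ]
}}

```text
t: 16.55
eef_pos: [0.5748, 0.2078, 0.0926]
tool_rot: [0.0, 0.219, 0.976, 0.0]
contact_force: [0.3, -0.3, 4.2]
gripper_width: 0.209
grasp_force: 97.7
```

{"op": "hand_motion", "data": {
  "ticks": [
    [[0,0,0.02,0,0.1],[0,0,0.02,0,0.1],[0,0,0,0,0.1],[0,0,0,0,0.1]]
  ]
}}

```text
t: 16.95
eef_pos: [0.5749, 0.2078, 0.0909]
tool_rot: [0.0, 0.219, 0.976, 0.0]
contact_force: [0.2, -0.4, 7.6]
gripper_width: 0.211
grasp_force: 98.7
```

{"op": "hand_motion", "data": {
  "ticks": [
    [[0,0,0.02,0,0.1],[0,0,0,0,0.1],[0,0,0,0,0.1]]
  ]
}}

```text
t: 17.25
eef_pos: [0.5751, 0.2078, 0.0906]
tool_rot: [0.001, 0.219, 0.976, 0.0]
contact_force: [-1.6, -0.9, 13.4]
gripper_width: 0.212
grasp_force: 99.2
```

The spring rate follows the button (about 6 N at the end of travel), then the force rises steeply at the stop. Hold it.

{"op": "hand_motion", "data": {
  "ticks": [
    [[0,0,0,0,0.1],[0,0,0,0,0.1],[0,0,0,0,0.1],[0,0,0,0,0.1],[0,0,0,0,0.1],[0,0,0,0,0.1],[0,0,0,0,0.1],[0,0,0,0,0.1],[0,0,0,0,0.1],[0,0,0,0,0.1],[0,0,0,0,0.1],[0,0,0,0,0.1],[0,0,0,0,0.1],[0,0,0,0,0.1],[0,0,0,0,0.1]]
  ]
}}

```text
t: 18.75
eef_pos: [0.5751, 0.2077, 0.0906]
tool_rot: [0.001, 0.219, 0.976, 0.0]
contact_force: [-2.2, 0.2, 13.1]
gripper_width: 0.21
grasp_force: 99.2
```

```bash
python3 -c "
from station import bot,monitor
o=monitor.get_obs();print(o['contact_force'],o['grasp_force'],o['eef_pos'])
if o['contact_force'][2]>8: print(bot.hand_in())"
```

```text
[-2.1763114   0.24189254 13.06685648] 99.18026067316532 [0.57511233 0.20774707 0.09062855]
the job is handed in; nothing more can be done
None
```

I handed the job in at 18.8 s: the brass ring is seated and released on the post's shoulder, and the gripped reset pin holds the red button against its stop at about 13 N; the hand-in gave no verdict.

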